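# Crank the draw bar free and take the drilled block out of its fixture

## Robot

A 6-joint arm with a two-finger parallel gripper is mounted at the origin on a cart in front of the work surface, level with it; the furniture and walls round the work are solid. World frame = base frame: x ahead of the robot, y to its left, z up, the work surface at z = 0. Lengths are in m, angles in rad, forces in N, time in s.
With the tool pointing down it reaches from about 0.4 to 0.925 m from the base axis. Payload 12.5 kg.
Tool frame: the origin (TCP) lies at the very end of the fingers, on their centre line; the grasp point (between the pads) lies 19 mm behind it; z points along the fingers, y is the direction in which the jaws open and shut (so a half turn about z gives the same grasp; the last joint's range is limited). The gripper opens to 95 mm and grips with 3 to 60 N. Pads are 20 mm wide; open, the fingers measure 119 mm over their backs; the gripper's body (75 mm by 180 mm) begins 59 mm behind the grasp point.
Start: joints at [1.237, 0.491, 1.559, -0, 1.092, -0.106], TCP at [0.141, 0.609, 0.215] pointing down, gripper open.
Joint ranges: [-3.1, 3.1], [-0.84, 2.19], [0.05, 2.79], [-1.13, 4.28], [0.06, 2.93], [-2.69, 2.69]. Speed limits (rad/s): [2.22, 2.22, 2.79, 3.14, 3.14, 3.14].

## Interface

Orientations are given as a 3x3 rotation matrix whose columns are the frame's x, y, z axes.
In Python, from cell import get_state, camera, camera_model, finish_job, recognise, cut_out, tip_of gives the robot as it stands.
- The arm moves only by the shell command python3 -m creep 'ROWS' [FORCE]. ROWS is JSON, a list of rows, each a list of 7 numbers: the shift along the tool's x, y, z scaled (see below), then the turn, a rotation vector about the tool's x, y, z scaled (see below), then the gripper's target within -1 to 1 (fully open at 1, half-way at 0, shut at -1). A call has exactly 10 rows; each row shifts and turns the pose as measured when the row begins, along the tool's axes as they then stand; what a row does not reach is not made up. The controller multiplies each number of a shift by 40 mm and each number of a turn by 180 degrees. A row lasts 1/8 s, in which the tool goes at most 62.5 mm and 10.7 degrees, less where a joint would pass 70% of its speed; a pose out of reach is approached as far as the arm can. A call with a number of a shift or a turn outside -1 to 1 is refused whole. A call with a gripper value outside its range is refused whole. The fingers move at their own pace and stop on an object; FORCE is the grip in N (left out, the last holds). Time passes only in rows, so rows that do not move let the fingers close, or fill a call up. It gives the time, the measured TCP pose, the force and the opening at its end, in the units of the state.
- get_state(): the state, without advancing time (a new reading comes with each control period).
- camera(name): name is "scene" or "side" or "wrist"; returns (picture, depth): 480x640x3 uint8, red, green, blue; 480x640 float32, m along the optical axis (not along the pixel's ray), 0 where there is no reading.
- camera_model(name): a dict with "fx", "fy", "cx", "cy" (pixels), "eye" and "rotation" of the camera in the world. Camera axes: x right, y up, looking along -z (the intrinsics and any distortion apply to the point x, -y, -z); pixel columns grow to the right and rows downward; lengths in m; the calibration is good to about 2 mm. A picture is of the moment at which its call begins: read the wrist's pose just before it. camera_model takes no time and is no camera call; for the wrist camera it gives the pose at the moment of the call.
- finish_job(): hands the job in, once; it reports no verdict.
Trained networks look in the newest picture that a camera, given by its name, has taken for a name from the list of things; names that differ only in an ending like _2 or _b are one class to them, and where a whole thing is asked for, a point or a joint stands for the part that bears it (a point fixed in the world has none). Each returns a list of dicts, best first, with "score" (0 to 1); they miss things now and then, are a little off and sometimes report something else, mostly with a low value. They report only what shows in the picture. A call takes as long as a camera call.
- recognise(thing, camera): "pixel" ([column, row] in pixels, amid what is visible of it).
- cut_out(thing, camera): "mask" (480x640 bool, what is visible of it) and "pixel" ([column, row] in pixels, amid what is visible of it).
- tip_of(thing, camera): "pixel" ([column, row] in pixels: a listed point, or the origin of a listed thing).
The state is a dict: "clock": time; "joint_positions": joint angles; "dq": joint speeds; "tau": joint torques, N m; "tcp_pos": TCP position; "tcp_rot": TCP orientation; "contact_force": force on the tool from outside, world axes, zero at the start; "moment": the same for the moment, N m; "gripper_width": finger opening in m.
Only numpy, scipy, OpenCV 4.12 (cv2) and the standard library are available. Lean on these libraries where they do the work, as an engineer would, in place of code of your own. Each camera call takes 0.05 s, during which the arm holds its last target. There are 200 camera calls.

## Task

Take the drilled block out of the drilling fixture. First turn the fixture's crank clockwise (seen from above) to draw its clamping bar back against the spring, until the hidden catch lets go and the resistance suddenly drops away; stop there, within about a quarter of a turn, before the bar is cranked against its inner stop, and do not turn back. Then lift the block straight out, without forcing it against the bar, and lay it flat in the metal tray, leaving the other things on the bench where they are.

Things in the scene. Friction and masses are not known exactly. Their poses are not given: they have to be found in the camera images.
- rig: Fixed grey drilling fixture on a base plate 110 x 296 x 12 mm. Origin on its underside, x across, y along it, z up. Gear housing: x -40 to 40, y -135 to 12, top z 75 mm. Block seat: y 30 to 140 mm, pads at z 22 mm; low stops (to z 34 mm) stand 1.5 mm outside the block's ends and corners, the middle of its long sides is free. The clamping bar reaches out of the housing towards +y.
- crank_axis (a point): Point on the crank's upright turning axis (rig x = 0, y = -80 mm), at the height of the knob's middle, 118 mm above the bench.
- crank_knob (a point): Middle of the crank's knob: upright, round, black, 19 mm in diameter, 96 to 140 mm above the bench, spinning freely on its pin at the end of a flat steel arm (top at 92 mm). It travels clockwise on a level circle of 50 mm radius round crank_axis. Until the catch lets go a spring pushes it back with 7 to 11 N, also at rest, and unwinds the crank if it is let go; afterwards it resists with about 1 N and stays.
- crank (a joint): Turning angle of the crank in rad, about 0 at the start, growing clockwise seen from above; every rad draws the bar back by 3.8 mm. The hidden catch lets go somewhere between 1.1 and 2.3 turns: it differs every time and cannot be seen. About 2.1 rad (a third of a turn) later the bar meets its stop inside the housing.
- drawbar: Steel clamping bar, 12 mm wide, z 53.5 to 63.5 mm above the bench, reaching out of the housing over one end of the block (by 22 mm at the start, 1.5 mm above it). Its origin and axes coincide with the rig's at the start; cranking moves it along the rig's -y. While cranked it pushes a spring catch inside the housing (about 100 N); once that lets go it bears on nothing.
- bar_tail: Rear end of the clamping bar, inside the housing, moving with it (same origin and axes as the bar); this is what would run against the stop.
- bar_nose (a point): Centre of the clamping bar's free end. At the start 52 mm from the rig's origin along its +y.
- block: The oak drilling block itself, for its attitude: origin at the centre of its underside, x across its 55 mm width, y along its 110 mm length, z up.
- block_center (a point): Centre of the oak block with three small holes on top, 55 x 110 x 30 mm (x, y, z), 0.25 to 0.5 kg, long side along the rig's y; in its seat the centre is 37 mm above the bench, 85 mm from the rig's origin along +y. Grip it across its 55 mm width in the middle.
- tray: Fixed open aluminium tray, outside 160 x 140 x 26 mm (x, y, z), walls and floor 3 mm. Origin at the centre of its underside.
- spanner: Bystander: open-ended spanner, 154 mm long, flat on the bench in front of the fixture.
- bolt: Bystander: hex bolt with nut, 64 mm long, lying behind the fixture.
- tape_black: Bystander: small black roll of tape, 53 mm across, lying flat in front of the fixture.

How it is judged:
On the way, in this order (a step that is already met when the one before it is completed fails the run):
1. the bar has been cranked until the catch let go, and bears on nothing (contact force between drawbar and rig below 1 N and value of joint crank above 5 rad), for 0.2 s.
2. the block is lifted out of its seat (z of block_center in the frame of rig above 0.062 m), for 0.1 s.
At the end, for the whole second after the job is handed in: The bar is free of the catch and not against its stop (it bears on the housing with less than 1 N), and the block lies flat (within 7 degrees) on the floor of the tray, its centre less than 60 mm from the tray's centre seen from above and less than 24 mm above the tray's underside, at rest (contact force between drawbar and rig below 1 N and horizontal distance between block_center and tray below 0.06 m and z of block_center in the frame of tray below 0.024 m and angle between block's own z axis and vertical below 0.12 rad and linear speed of block below 0.02 m/s); the robot touches nothing.
It fails at once if the bar is cranked hard against its inner stop (more than 5 N) (contact force between bar_tail and rig above 5 N).
It fails at once if the block is forced against the bar (more than 12 N) (contact force between block and drawbar above 12 N).
It fails at once if a bystander is moved by more than 30 mm (distance of any of spanner, bolt, tape_black from where it was at the start of the episode above 0.03 m).
It also fails if it takes over 72 s, if anything falls off the work surface, if the arm or the gripper's body presses on something with over 40 N, if the wrist force passes 120 N, or if a joint passes its speed limit or range.

## Working session

There is one attempt and no reset: what is moved stays moved. The work goes in short steps, Python scripts to look and compute and a shell command to move; the robot and the scene stay as the last step left them, time stands still between calls to the robot, and variables do not carry over. Pictures are saved under pics/ and viewed, on a budget of 10 in all, crops included, one or two more only if the job needs it, and the job is handed in when it is done.

```bash
mkdir -p pics; ls; cat > h.py <<'E'
import numpy as np, cv2
from cell import *
def ray(m,p):
    d=np.array([(p[0]-m['cx'])/m['fx'],-(p[1]-m['cy'])/m['fy'],-1.0]); return np.array(m['rotation'])@d
def at(m,p,dep): return np.array(m['eye'])+ray(m,p)*dep
def atz(m,p,z):
    d=ray(m,p);e=np.array(m['eye']);return e+d*(z-e[2])/d[2]
def tri(m1,p1,m2,p2):
    A=[];b=[]
    for m,p in((m1,p1),(m2,p2)):
        d=ray(m,p);d/=np.linalg.norm(d);P=np.eye(3)-np.outer(d,d);A.append(P);b.append(P@np.array(m['eye']))
    return np.linalg.lstsq(np.vstack(A),np.hstack(b),rcond=None)[0]
E
python3 - <<'E'
from h import *
np.set_printoptions(precision=4,suppress=True)
s=get_state();print(s['clock'],s['tcp_pos'],s['tcp_rot'],s['contact_force'])
ims=[]
M={}
for c in('scene','side'):
    im,d=camera(c);m=camera_model(c);M[c]=m;print(c,np.array(m['eye']),{k:v for k,v in m.items() if k not in('eye','rotation')});ims.append(im)
    cv2.imwrite(f'pics/{c}0.png',im[:,:,::-1])
    m['p']={}
    for t in('crank_knob','crank_axis','bar_nose','block_center','rig','tray','spanner','bolt','tape_black'):
        r=tip_of(t,c)
        if r:
            p=r[0]['pixel'];m['p'][t]=p;q=np.clip(np.round(p).astype(int),0,[639,479]);print(t,p,round(r[0]['score'],2),at(m,p,d[q[1],q[0]]))
for t in M['scene']['p']:
    if t in M['side']['p']: print('tri',t,tri(M['scene'],M['scene']['p'][t],M['side'],M['side']['p'][t]))
E
```

```text
pics
0.0 [0.141  0.6086 0.2141] [[-0.9742  0.2258 -0.0004]
 [ 0.2258  0.9742 -0.0011]
 [ 0.0001 -0.0011 -1.    ]] [-0.5816 -0.488   0.0041]
scene [-0.0369 -0.5147  0.574 ] {'fx': 462.63361721728086, 'fy': 462.63361721728086, 'cx': 321.84055656374665, 'cy': 239.88047980980383}
crank_knob [341.7, 297.6] 0.59 [ 0.4279 -0.0136  0.0517]
crank_axis [429.4, 291.2] 0.91 [ 0.6228 -0.0678  0.0015]
bar_nose [357.9, 296.6] 0.43 [ 0.441  -0.0423  0.0639]
block_center [343.0, 297.3] 0.83 [ 0.4308 -0.0139  0.0511]
rig [381.7, 331.3] 0.8 [ 0.4306 -0.113   0.0351]
tray [265.6, 235.4] 0.57 [0.5    0.3466 0.0021]
spanner [327.8, 345.1] 0.9 [ 0.3588 -0.054   0.0057]
bolt [367.2, 300.6] 0.62 [ 0.445  -0.062   0.0644]
tape_black [402.1, 383.0] 0.75 [ 0.3822 -0.2033  0.0183]
side [ 0.3327 -0.6898  0.4973] {'fx': 455.9404483439663, 'fy': 455.9404483439663, 'cx': 316.5050674460012, 'cy': 237.7744100026351}
crank_knob [316.8, 313.6] 0.58 [ 0.4446 -0.1868  0.1206]
crank_axis [346.1, 302.8] 0.76 [ 0.5113 -0.1024  0.0731]
bar_nose [297.9, 294.0] 0.44 [ 0.4423 -0.043   0.0582]
block_center [291.8, 294.4] 0.92 [ 0.4333 -0.0328  0.0515]
rig [314.2, 337.2] 0.82 [ 0.4486 -0.1561  0.0546]
tray [302.8, 226.6] 0.79 [0.517  0.3338 0.0042]
spanner [252.5, 327.1] 0.62 [ 0.3622 -0.0518  0.0045]
tape_black [288.2, 386.4] 0.86 [ 0.4035 -0.1944  0.0003]
tri crank_knob [ 0.5041  0.0661 -0.0512]
tri crank_axis [ 0.4958 -0.1539  0.111 ]
tri bar_nose [ 0.4434 -0.0402  0.0588]
tri block_center [ 0.4385 -0.006   0.0378]
tri rig [ 0.4645 -0.084  -0.0046]
tri tray [ 0.5263  0.3884 -0.0238]
tri spanner [ 0.3619 -0.0502  0.0023]
tri tape_black [ 0.4042 -0.1866 -0.0092]
```

```bash
python3 -c "
import cv2,numpy as np
a=cv2.imread('pics/scene0.png')[200:430,200:520];b=cv2.imread('pics/side0.png')[200:430,180:500]
cv2.imwrite('pics/a.png',np.vstack([cv2.resize(a,(800,575))[:,:]]));cv2.imwrite('pics/b.png',cv2.resize(b,(800,575)))"
```

```text
(no output)
```

View pics/a.png

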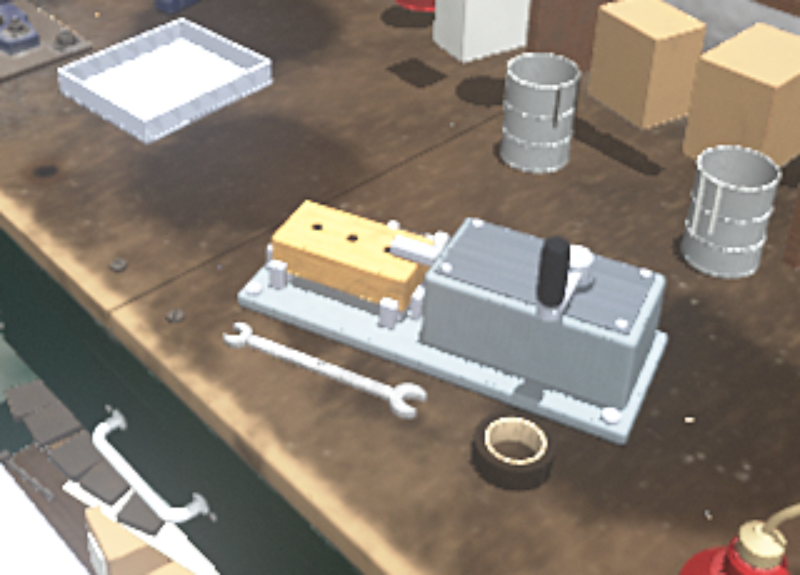

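View pics/b.png

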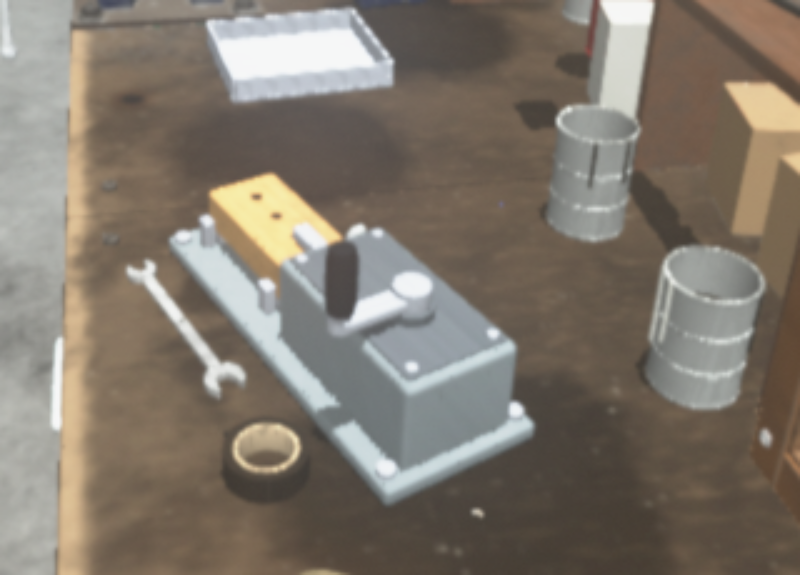

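The scene view shows the knob near pixel (421,309), the lid to the right of the block, and the tray at top left. The side view shows the knob near (316,311). Next I'll fit the geometry from depth.

```bash
python3 - <<'E'
from h import *
np.set_printoptions(precision=4,suppress=True)
ms,md=camera_model('scene'),camera_model('side')
print('knob',tri(ms,(421.2,308.8),md,(316.4,311.2)))
for c in('scene','side'):
    im,d=camera(c);m=camera_model(c)
    v,u=np.mgrid[:480,:640];D=np.stack([(u-m['cx'])/m['fx'],-(v-m['cy'])/m['fy'],-np.ones(u.shape)],-1)@np.array(m['rotation']).T
    P=(np.array(m['eye'])+D*d[...,None]);P[d==0]=9
    for n,x0,x1,y0,y1,z0,z1 in(('lid',.3,.7,-.3,.05,.071,.080),('block',.3,.6,-.1,.12,.048,.0545),('tray rim',.3,.75,.15,.55,.022,.032),('tray all',.3,.75,.15,.55,.006,.032),('base',.3,.7,-.3,.15,.008,.016),('knob',.3,.7,-.3,.05,.1,.16)):
        k=(P[...,0]>x0)&(P[...,0]<x1)&(P[...,1]>y0)&(P[...,1]<y1)&(P[...,2]>z0)&(P[...,2]<z1)
        k=k.astype(np.uint8)
        nl,L,st,_=cv2.connectedComponentsWithStats(k,connectivity=8)
        i=1+np.argmax(st[1:,4]);Q=P[L==i]
        r=cv2.minAreaRect(Q[:,:2].astype(np.float32)*1000)
        print(c,n,len(Q),'med z %.4f'%np.median(Q[:,2]),np.array(r[0]),np.array(r[1]),round(r[2],1))
    r=cut_out('block',c)
    if r:print('block mask',r[0]['score'])
E
```

```text
knob [ 0.4459 -0.1767  0.1161]
scene lid 1133 med z 0.0759 [ 469.5545 -112.1546] [76.6613 79.3857] 21.4
scene block 1016 med z 0.0519 [430.6905  -4.806 ] [ 57.9317 112.0087] 21.8
scene tray rim 372 med z 0.0263 [378.2644 523.3206] [ 53.3983 155.1028] 89.2
scene tray all 1450 med z 0.0115 [395.8939 505.9781] [ 87.8067 191.8048] 89.9
scene base 2117 med z 0.0119 [452.3702 -81.8877] [108.9035 299.1187] 23.2
scene knob 657 med z 0.1307 [ 683.8525 -252.9956] [ 8.6587 34.5162] 8.9
block mask 0.78
side lid 1918 med z 0.0759 [ 485.3709 -143.6917] [ 79.8571 147.4324] 20.3
side block 895 med z 0.0519 [433.2922  -5.5936] [ 56.5491 108.7902] 20.6
side tray rim 293 med z 0.0247 [508.5915 353.0628] [160.2269 147.0137] 4.8
side tray all 2262 med z 0.0150 [456.1612 423.7977] [205.7616 378.1975] 35.5
side base 2095 med z 0.0119 [460.959  -80.8468] [109.8461 295.6938] 20.8
side knob 881 med z 0.1307 [ 685.9689 -255.215 ] [16.3764 32.3317] 26.4
block mask 0.55
```

```bash
python3 -m creep '[[-0.88,-0.72,0,0,0,0,1],[-0.88,-0.72,0,0,0,0,1],[-0.88,-0.72,0,0,0,0,1],[-0.88,-0.72,0,0,0,0,1],[-0.88,-0.72,0,0,0,0,1],[-0.88,-0.72,0,0,0,0,1],[-0.88,-0.72,0,0,0,0,1],[-0.88,-0.72,0,0,0,0,1],[-0.88,-0.72,0,0,0,0,1],[-0.88,-0.72,0,0,0,0,1]]'
```

```text
clock: 2.45
tcp_pos: [0.4263, 0.2403, 0.2152]
tcp_rot: [[-0.975, 0.221, 0.003], [0.221, 0.975, 0.003], [-0.002, 0.003, -1.0]]
contact_force: [-0.3, 0.8, -0.3]
gripper_width: 0.0951
```

```bash
python3 -m creep '[[-0.2,-0.85,0,0,0,0,1],[-0.2,-0.85,0,0,0,0,1],[-0.2,-0.85,0,0,0,0,1],[-0.2,-0.85,0,0,0,0,1],[-0.2,-0.85,0,0,0,0,1],[-0.2,-0.85,0,0,0,0,1],[-0.2,-0.85,0,0,0,0,1],[-0.2,-0.85,0,0,0,0,1],[-0.2,-0.85,0,0,0,0,1],[0,0,0,0,0,0,1]]'
python3 - <<'E'
from h import *
np.set_printoptions(precision=4,suppress=True)
m=camera_model('wrist');im,d=camera('wrist');print(np.array(m['eye']),np.array(m['rotation']),m['fx'])
cv2.imwrite('pics/w1.png',im[:,:,::-1])
for t in('crank_knob','bar_nose','block_center','rig','crank_axis'):
    r=tip_of(t,'wrist')
    if r: print(t,r[0]['pixel'],r[0]['score'],atz(m,r[0]['pixel'],{'crank_knob':.118,'bar_nose':.0585,'block_center':.037,'rig':0,'crank_axis':.118}[t]))
v,u=np.mgrid[:480,:640];D=np.stack([(u-m['cx'])/m['fx'],-(v-m['cy'])/m['fy'],-np.ones(u.shape)],-1)@np.array(m['rotation']).T
P=(np.array(m['eye'])+D*d[...,None]);P[d==0]=9
np.save('P.npy',P)
for n,x0,x1,y0,y1,z0,z1 in(('lid',.3,.7,-.3,.05,.071,.080),('block',.3,.6,-.1,.12,.048,.0545),('knobtop',.4,.5,-.24,-.13,.136,.145),('hub',.44,.55,-.22,-.1,.094,.13)):
    k=((P[...,0]>x0)&(P[...,0]<x1)&(P[...,1]>y0)&(P[...,1]<y1)&(P[...,2]>z0)&(P[...,2]<z1)).astype(np.uint8)
    if not k.any(): print(n,'none');continue
    nl,L,st,_=cv2.connectedComponentsWithStats(k);i=1+np.argmax(st[1:,4]);Q=P[L==i];r=cv2.minAreaRect(Q[:,:2].astype(np.float32)*1000)
    print(n,len(Q),np.median(Q[:,2]),r)
E
```

```text
clock: 3.7
tcp_pos: [0.4303, -0.0866, 0.2156]
tcp_rot: [[-0.974, 0.225, 0.008], [0.225, 0.974, 0.002], [-0.007, 0.004, -1.0]]
contact_force: [0.4, -0.1, -0.3]
gripper_width: 0.0948
[ 0.3623 -0.0705  0.3837] [[ 0.2242 -0.9424 -0.248 ]
 [ 0.9745  0.218   0.0528]
 [ 0.0043 -0.2535  0.9673]] 378.54824480435366
crank_knob [202.2, 283.3] 0.49 [ 0.445  -0.1776  0.118 ]
bar_nose [377.3, 222.3] 0.69 [ 0.4435 -0.0347  0.0585]
block_center [404.2, 199.5] 0.72 [ 0.4333 -0.0041  0.037 ]
rig [325.1, 239.6] 0.6 [ 0.464  -0.0851  0.    ]
crank_axis [327.6, 241.7] 0.34 [ 0.4347 -0.0792  0.118 ]
lid 7266 0.07451094676774897 ((474.8868103027344, -114.3848876953125), (77.95569610595703, 88.81265258789062), 20.71149444580078)
block 7138 0.05053540583665969 ((433.5205383300781, -4.0211181640625), (55.28617858886719, 110.05416107177734), 20.58041763305664)
knobtop none
hub 153 0.09562264464428166 ((483.7745666503906, -155.90919494628906), (20.44747543334961, 7.27883768081665), 75.39611053466797)
```

View pics/w1.png

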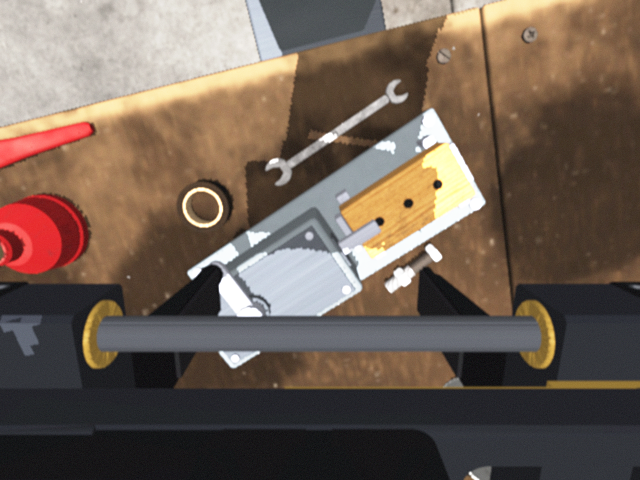

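The wrist view shows the knob at about (215,270), partly hidden by a finger, the bar nose at (377,222) and the block at (404,200). The bolt lies beside the base plate near (412,270). The depth fit and the networks agree.

```bash
python3 -m creep '[[-0.22,-0.53,0,0,0,0,1],[-0.22,-0.53,0,0,0,0,1],[-0.22,-0.53,0,0,0,0,1],[-0.22,-0.53,0,0,0,0,1],[0,0,0,0,0,0,1],[0,0,0.5,0,0,0,1],[0,0,0.5,0,0,0,1],[0,0,0.5,0,0,0,1],[0,0,0,0,0,0,1],[0,0,0,0,0,0,1]]'
```

```text
clock: 5.25
tcp_pos: [0.4476, -0.1682, 0.1554]
tcp_rot: [[-0.978, 0.211, 0.008], [0.211, 0.978, 0.003], [-0.008, 0.005, -1.0]]
contact_force: [0.0, 0.0, -0.2]
gripper_width: 0.0953
```

```bash
python3 -m creep '[[0,-0.12,0.3,0,0,0,1],[0,-0.12,0.4,0,0,0,0],[0,0,0.4,0,0,0,0],[0,0,0.25,0,0,0,0],[0,0,0,0,0,0,-0.3],[0,0,0,0,0,0,-0.6],[0,0,0,0,0,0,-1],[0,0,0,0,0,0,-1],[0,0,0,0,0,0,-1],[0,0,0,0,0,0,-1]]' 45
```

```text
clock: 6.5
tcp_pos: [0.4473, -0.1788, 0.1017]
tcp_rot: [[-0.978, 0.21, 0.014], [0.21, 0.978, -0.0], [-0.014, 0.003, -1.0]]
contact_force: [0.3, 1.0, -2.1]
gripper_width: 0.0182
```

```bash
python3 - <<'E'
from h import *
im,d=camera('side');cv2.imwrite('pics/s2.png',cv2.resize(im[180:400,200:460,::-1],(709,600)))
E
```

```text
(no output)
```

View pics/s2.png

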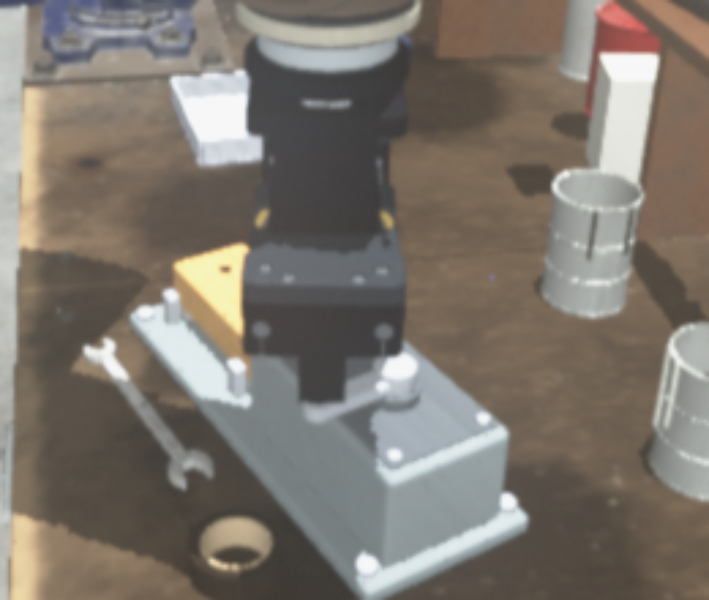

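The knob is between the fingers (width 18 mm). I'll make a small helper that works out the chord steps from the measured pose, and type the rows myself.

```bash
cat > arc.py <<'E'
import sys;from h import *
C=np.array([float(sys.argv[1]),float(sys.argv[2])]);step=np.radians(float(sys.argv[3]));n=int(sys.argv[4]);gain=float(sys.argv[5]) if len(sys.argv)>5 else 1
s=get_state();R=np.array(s['tcp_rot']);X=R[:2,:2].T;p=np.array(s['tcp_pos'][:2])-C
th=np.arctan2(p[1],p[0]);f=np.array(s['contact_force'])
print('theta %.1f r %.4f z %.4f Frad %.1f Ftan(cw) %.1f Fz %.1f w %.4f'%(np.degrees(th),np.hypot(*p),s['tcp_pos'][2],f[:2]@[np.cos(th),np.sin(th)],f[:2]@[np.sin(th),-np.cos(th)],f[2],s['gripper_width']))
q=p
for i in range(n):
    t=th-step*(i+1);w=.05*np.array([np.cos(t),np.sin(t)])
    print(np.round(X@(w-q)*gain/.04,2),end=' ');q=w
E
python3 arc.py .4935 -.160 12 8
```

```text
theta -157.9 r 0.0499 z 0.1016 Frad -1.5 Ftan(cw) 0.7 Fz 0.3 w 0.0186
[0.13 0.23] [0.07 0.25] [0.02 0.26] [-0.04  0.26] [-0.09  0.25] [-0.14  0.22] [-0.18  0.19] [-0.22  0.15]
```

```bash
python3 -m creep '[[0.13,0.23,0,0,0,0,-1],[0.07,0.25,0,0,0,0,-1],[0.02,0.26,0,0,0,0,-1],[-0.04,0.26,0,0,0,0,-1],[-0.09,0.25,0,0,0,0,-1],[-0.14,0.22,0,0,0,0,-1],[-0.18,0.19,0,0,0,0,-1],[-0.22,0.15,0,0,0,0,-1],[0,0,0,0,0,0,-1],[0,0,0,0,0,0,-1]]'; python3 arc.py .4935 -.160 15 10
```

```text
clock: 7.8
tcp_pos: [0.4807, -0.1113, 0.1016]
tcp_rot: [[-0.979, 0.204, 0.014], [0.204, 0.979, -0.011], [-0.016, -0.008, -1.0]]
contact_force: [-3.1, -11.4, 1.4]
gripper_width: 0.0181
theta 104.8 r 0.0504 z 0.1016 Frad -10.2 Ftan(cw) -5.9 Fz 1.4 w 0.0181
[-0.31  0.1 ] [-0.33  0.02] [-0.32 -0.06] [-0.29 -0.14] [-0.25 -0.21] [-0.18 -0.27] [-0.11 -0.31] [-0.02 -0.33] [ 0.06 -0.32] [ 0.14 -0.29]
```

```bash
python3 arc.py .4937 -.1612 15 9
```

```text
theta 104.6 r 0.0516 z 0.1016 Frad -10.2 Ftan(cw) -5.9 Fz 1.4 w 0.0181
[-0.33  0.07] [-0.33  0.02] [-0.32 -0.06] [-0.29 -0.14] [-0.25 -0.21] [-0.18 -0.27] [-0.11 -0.31] [-0.02 -0.33] [ 0.06 -0.32]
```

```bash
python3 -m creep '[[-0.33,0.07,0,0,0,0,-1],[-0.33,0.02,0,0,0,0,-1],[-0.32,-0.06,0,0,0,0,-1],[-0.29,-0.14,0,0,0,0,-1],[-0.25,-0.21,0,0,0,0,-1],[-0.18,-0.27,0,0,0,0,-1],[-0.11,-0.31,0,0,0,0,-1],[-0.02,-0.33,0,0,0,0,-1],[0.06,-0.32,0,0,0,0,-1],[0,0,0,0,0,0,-1]]'; python3 arc.py .4937 -.1612 15 9
```

```text
clock: 9.05
tcp_pos: [0.543, -0.1681, 0.1017]
tcp_rot: [[-0.979, 0.205, 0.02], [0.205, 0.979, 0.006], [-0.018, 0.01, -1.0]]
contact_force: [1.6, 6.7, -1.1]
gripper_width: 0.0183
theta -8.0 r 0.0498 z 0.1017 Frad 0.7 Ftan(cw) -6.8 Fz -1.1 w 0.0183
[ 0.02 -0.33] [ 0.1  -0.31] [ 0.18 -0.27] [ 0.24 -0.22] [ 0.29 -0.14] [ 0.32 -0.06] [0.33 0.02] [0.31 0.1 ] [0.27 0.18]
```

```bash
python3 -m creep '[[0.02,-0.33,0,0,0,0,-1],[0.1,-0.31,0,0,0,0,-1],[0.18,-0.27,0,0,0,0,-1],[0.24,-0.22,0,0,0,0,-1],[0.29,-0.14,0,0,0,0,-1],[0.32,-0.06,0,0,0,0,-1],[0.33,0.02,0,0,0,0,-1],[0.31,0.1,0,0,0,0,-1],[0.27,0.18,0,0,0,0,-1],[0,0,0,0,0,0,-1]]'; python3 arc.py .4937 -.1612 10 9
```

```text
clock: 10.3
tcp_pos: [0.4688, -0.2028, 0.1021]
tcp_rot: [[-0.979, 0.197, 0.058], [0.196, 0.98, -0.028], [-0.063, -0.016, -0.998]]
contact_force: [2.0, -10.2, -11.0]
gripper_width: 0.0182
theta -120.9 r 0.0485 z 0.1021 Frad 7.7 Ftan(cw) -6.9 Fz -11.0 w 0.0182
[0.21 0.05] [0.18 0.12] [0.15 0.15] [0.13 0.18] [0.09 0.2 ] [0.06 0.21] [0.02 0.22] [-0.02  0.22] [-0.05  0.21]
```

```bash
python3 -m creep '[[0.21,0.05,0,-0.001,0.004,0,-1],[0.18,0.12,0,-0.001,0.004,0,-1],[0.15,0.15,0,-0.001,0.004,0,-1],[0.13,0.18,0,-0.001,0.004,0,-1],[0.09,0.2,0,-0.001,0.004,0,-1],[0.06,0.21,0,0,0,0,-1],[0.02,0.22,0,0,0,0,-1],[-0.02,0.22,0,0,0,0,-1],[0,0,0,0,0,0,-1],[0,0,0,0,0,0,-1]]'; python3 arc.py .4937 -.1612 8 10
```

```text
clock: 11.55
tcp_pos: [0.4461, -0.144, 0.1018]
tcp_rot: [[-0.981, 0.193, -0.0], [0.193, 0.981, -0.011], [-0.002, -0.011, -1.0]]
contact_force: [-2.0, -10.3, -4.5]
gripper_width: 0.0186
theta 160.1 r 0.0506 z 0.1018 Frad -1.6 Ftan(cw) -10.3 Fz -4.5 w 0.0186
[-0.05  0.17] [-0.06  0.16] [-0.08  0.15] [-0.1   0.14] [-0.12  0.12] [-0.14  0.11] [-0.15  0.09] [-0.16  0.06] [-0.17  0.04] [-0.17  0.02]
```

```bash
python3 -m creep '[[-0.05,0.17,0,0,0,0,-1],[-0.06,0.16,0,0,0,0,-1],[-0.08,0.15,0,0,0,0,-1],[-0.1,0.14,0,0,0,0,-1],[-0.12,0.12,0,0,0,0,-1],[-0.14,0.11,0,0,0,0,-1],[-0.15,0.09,0,0,0,0,-1],[0,0,0,0,0,0,-1],[0,0,0,0,0,0,-1],[0,0,0,0,0,0,-1]]'; python3 arc.py .4937 -.1612 8 10
```

```text
clock: 12.8
tcp_pos: [0.4786, -0.1119, 0.1017]
tcp_rot: [[-0.982, 0.188, -0.005], [0.188, 0.982, -0.02], [0.001, -0.021, -1.0]]
contact_force: [-4.5, -12.2, -1.2]
gripper_width: 0.0182
theta 107.0 r 0.0516 z 0.1017 Frad -10.4 Ftan(cw) -7.9 Fz -1.2 w 0.0182
[-0.18  0.04] [-0.17  0.05] [-0.17  0.02] [-0.17 -0.  ] [-0.17 -0.02] [-0.17 -0.05] [-0.16 -0.07] [-0.15 -0.09] [-0.13 -0.11] [-0.12 -0.13]
```

```bash
python3 -m creep '[[-0.18,0.02,0,-0.0015,0,0,-1],[-0.17,0.04,0,-0.0015,0,0,-1],[-0.17,0.02,0,-0.0015,0,0,-1],[-0.17,0,0,-0.0015,0,0,-1],[-0.17,-0.02,0,-0.001,0,0,-1],[-0.17,-0.05,0,0,0,0,-1],[-0.16,-0.07,0,0,0,0,-1],[-0.15,-0.09,0,0,0,0,-1],[0,0,0,0,0,0,-1],[0,0,0,0,0,0,-1]]'; python3 arc.py .4937 -.1612 8 10
```

```text
clock: 14.05
tcp_pos: [0.5146, -0.1141, 0.1015]
tcp_rot: [[-0.982, 0.183, -0.037], [0.183, 0.983, 0.015], [0.04, 0.008, -0.999]]
contact_force: [-9.9, -6.6, 3.0]
gripper_width: 0.0183
theta 66.1 r 0.0515 z 0.1015 Frad -10.1 Ftan(cw) -6.4 Fz 3.0 w 0.0183
[-0.16 -0.09] [-0.16 -0.07] [-0.15 -0.1 ] [-0.13 -0.12] [-0.11 -0.13] [-0.09 -0.15] [-0.07 -0.16] [-0.05 -0.17] [-0.03 -0.17] [-0.   -0.17]
```

```bash
python3 -m creep '[[-0.16,-0.11,0,0.0005,-0.003,0,-1],[-0.17,-0.1,0,0.0005,-0.003,0,-1],[-0.16,-0.12,0,0.0005,-0.003,0,-1],[-0.15,-0.14,0,0.0005,-0.003,0,-1],[-0.13,-0.16,0,0,-0.001,0,-1],[-0.1,-0.17,0,0,0,0,-1],[-0.08,-0.18,0,0,0,0,-1],[-0.06,-0.19,0,0,0,0,-1],[0,0,0,0,0,0,-1],[0,0,0,0,0,0,-1]]'; python3 arc.py .4937 -.1612 10 10
```

```text
clock: 15.3
tcp_pos: [0.5411, -0.1446, 0.1015]
tcp_rot: [[-0.984, 0.18, -0.012], [0.18, 0.983, 0.024], [0.017, 0.022, -1.0]]
contact_force: [-2.0, 7.5, 4.0]
gripper_width: 0.0182
theta 19.3 r 0.0502 z 0.1015 Frad 0.6 Ftan(cw) -7.8 Fz 4.0 w 0.0182
[-0.09 -0.2 ] [-0.06 -0.21] [-0.02 -0.22] [ 0.02 -0.22] [ 0.06 -0.21] [ 0.09 -0.2 ] [ 0.13 -0.18] [ 0.15 -0.15] [ 0.18 -0.12] [ 0.2  -0.09]
```

```bash
python3 -m creep '[[-0.09,-0.2,0,0.0015,-0.001,0,-1],[-0.06,-0.21,0,0.0015,-0.001,0,-1],[-0.02,-0.22,0,0.0015,-0.001,0,-1],[0.02,-0.22,0,0.0015,-0.001,0,-1],[0.06,-0.21,0,0.001,-0.001,0,-1],[0.09,-0.2,0,0,0,0,-1],[0.13,-0.18,0,0,0,0,-1],[0,0,0,0,0,0,-1],[0,0,0,0,0,0,-1],[0,0,0,0,0,0,-1]]'; python3 arc.py .4937 -.1612 10 10
```

```text
clock: 16.55
tcp_pos: [0.5365, -0.1855, 0.1017]
tcp_rot: [[-0.984, 0.177, 0.019], [0.177, 0.984, 0.006], [-0.017, 0.01, -1.0]]
contact_force: [7.5, 4.5, -1.9]
gripper_width: 0.0182
theta -29.5 r 0.0492 z 0.1017 Frad 4.4 Ftan(cw) -7.6 Fz -1.9 w 0.0182
[ 0.07 -0.21] [ 0.12 -0.18] [ 0.15 -0.16] [ 0.18 -0.13] [ 0.2  -0.09] [ 0.21 -0.06] [ 0.22 -0.02] [0.22 0.02] [0.21 0.05] [0.2  0.09]
```

```bash
python3 -m creep '[[0.07,-0.21,0,0.001,0.001,0,-1],[0.12,-0.18,0,0.001,0.001,0,-1],[0.15,-0.16,0,0.001,0.002,0,-1],[0.18,-0.13,0,0,0.002,0,-1],[0.2,-0.09,0,0,0.002,0,-1],[0.21,-0.06,0,0,0,0,-1],[0.22,-0.02,0,0,0,0,-1],[0,0,0,0,0,0,-1],[0,0,0,0,0,0,-1],[0,0,0,0,0,0,-1]]'; python3 arc.py .4937 -.1612 10 10
```

```text
clock: 17.8
tcp_pos: [0.5015, -0.2091, 0.1018]
tcp_rot: [[-0.984, 0.175, 0.026], [0.175, 0.985, -0.012], [-0.028, -0.007, -1.0]]
contact_force: [8.0, -4.1, -5.1]
gripper_width: 0.0179
theta -80.7 r 0.0486 z 0.1018 Frad 5.4 Ftan(cw) -7.2 Fz -5.1 w 0.0179
[ 0.2  -0.09] [ 0.22 -0.02] [0.22 0.02] [0.21 0.06] [0.2  0.09] [0.18 0.13] [0.15 0.16] [0.12 0.18] [0.09 0.2 ] [0.05 0.21]
```

```bash
python3 -m creep '[[0.21,-0.07,0,0,0.002,0,-1],[0.22,-0.02,0,0,0.002,0,-1],[0.22,0.02,0,-0.001,0.002,0,-1],[0.21,0.06,0,-0.001,0.002,0,-1],[0.2,0.09,0,0,0.002,0,-1],[0.18,0.13,0,0,0,0,-1],[0.15,0.16,0,0,0,0,-1],[0,0,0,0,0,0,-1],[0,0,0,0,0,0,-1],[0,0,0,0,0,0,-1]]'; python3 arc.py .4937 -.1612 10 10
```

```text
clock: 19.05
tcp_pos: [0.4556, -0.1919, 0.1018]
tcp_rot: [[-0.985, 0.17, 0.012], [0.17, 0.985, -0.022], [-0.016, -0.02, -1.0]]
contact_force: [-1.2, -9.5, -3.5]
gripper_width: 0.0182
theta -141.2 r 0.0490 z 0.1018 Frad 6.9 Ftan(cw) -6.7 Fz -3.5 w 0.0182
[0.17 0.14] [0.12 0.18] [0.09 0.2 ] [0.05 0.21] [0.01 0.22] [-0.02  0.22] [-0.06  0.21] [-0.1  0.2] [-0.13  0.18] [-0.16  0.15]
```

Total is about 703°, and the catch is still held.

```bash
python3 -m creep '[[0.16,0.14,0,-0.001,0.001,0,-1],[0.12,0.18,0,-0.001,0.001,0,-1],[0.09,0.2,0,-0.002,0.001,0,-1],[0.05,0.21,0,-0.001,0.001,0,-1],[0.01,0.22,0,-0.001,0.001,0,-1],[-0.02,0.22,0,0,0,0,-1],[-0.06,0.21,0,0,0,0,-1],[0,0,0,0,0,0,-1],[0,0,0,0,0,0,-1],[0,0,0,0,0,0,-1]]'; python3 arc.py .4937 -.1612 10 10
```

```text
clock: 20.3
tcp_pos: [0.4518, -0.1323, 0.1016]
tcp_rot: [[-0.986, 0.168, -0.0], [0.168, 0.986, -0.004], [-0.001, -0.004, -1.0]]
contact_force: [0.6, 1.2, 0.5]
gripper_width: 0.0183
theta 145.5 r 0.0509 z 0.1016 Frad 0.2 Ftan(cw) 1.3 Fz 0.5 w 0.0183
[-0.13  0.18] [-0.14  0.17] [-0.17  0.14] [-0.19  0.11] [-0.2   0.07] [-0.21  0.04] [-0.22  0.  ] [-0.21 -0.04] [-0.2  -0.07] [-0.19 -0.11]
```

Force has dropped to about 1 N at roughly 776° (13.5 rad), so the catch let go. I'll release and rise without turning back, then turn the tool for the block.

```bash
python3 -m creep '[[0,0,0,0,0,0,-0.3],[0,0,0,0,0,0,0],[0,0,0,0,0,0,0],[0,0,-0.5,0,0,0,0],[0,0,-0.8,0,0,0,0],[0,0,-0.8,0,0,0,1],[0,0,-0.8,0,0,0.055,1],[0,0,0,0,0,0.055,1],[0,0,0,0,0,0.055,1],[0,0,0,0,0,0.055,1]]'; python3 -c "
from h import *
s=get_state();R=np.array(s['tcp_rot']);print(R.T@(np.array([.4335,-.0040,.2])-s['tcp_pos'])/.04)"
```

```text
clock: 21.55
tcp_pos: [0.4506, -0.1323, 0.2213]
tcp_rot: [[-0.636, 0.772, -0.002], [0.772, 0.636, -0.004], [-0.001, -0.004, -1.0]]
contact_force: [-0.5, 0.0, 0.6]
gripper_width: 0.0914
[2.74783287 1.71129673 0.52163303]
```

```bash
python3 -m creep '[[0,0,0,0,0,0.0525,1],[0,0,0,0,0,0.0525,1],[0,0,0,0,0,0,1],[0.52,0.12,0,0,0,0,1],[0.52,0.12,0,0,0,0,1],[0.52,0.12,0,0,0,0,1],[0.52,0.12,0,0,0,0,1],[0.52,0.12,0,0,0,0,1],[0.52,0.12,0,0,0,0,1],[0,0,0,0,0,0,1]]'
python3 - <<'E'
from h import *
np.set_printoptions(precision=4,suppress=True)
m=camera_model('wrist');im,d=camera('wrist')
cv2.imwrite('pics/w3.png',im[:,:,::-1])
for t,z in(('bar_nose',.0585),('block_center',.037),('crank_knob',.118)):
    r=tip_of(t,'wrist')
    if r: print(t,r[0]['pixel'],r[0]['score'],atz(m,r[0]['pixel'],z))
v,u=np.mgrid[:480,:640];D=np.stack([(u-m['cx'])/m['fx'],-(v-m['cy'])/m['fy'],-np.ones(u.shape)],-1)@np.array(m['rotation']).T
P=(np.array(m['eye'])+D*d[...,None]);P[d==0]=9
k=((abs(P[...,0]-.4335)<.1)&(abs(P[...,1])<.1)&(P[...,2]>.047)&(P[...,2]<.0545)).astype(np.uint8)
nl,L,st,_=cv2.connectedComponentsWithStats(k);i=1+np.argmax(st[1:,4]);Q=P[L==i];print(np.median(Q[:,2]),cv2.minAreaRect(Q[:,:2].astype(np.float32)*1000))
s=get_state();R=np.array(s['tcp_rot']);print(R.T@(np.array([.4335,-.0040,.03])-s['tcp_pos'])/.04)
camera('side');r=tip_of('bar_nose','side');print([(q['pixel'],q['score'],atz(camera_model('side'),q['pixel'],.0585)) for q in r[:1]])
E
```

```text
clock: 22.8
tcp_pos: [0.4323, -0.0021, 0.2206]
tcp_rot: [[-0.37, 0.929, -0.003], [0.929, 0.37, -0.004], [-0.002, -0.004, -1.0]]
contact_force: [0.4, -0.1, 0.3]
gripper_width: 0.0945
block_center [321.4, 215.8] 0.98 [0.4346 0.0005 0.037 ]
crank_knob [281.1, 385.4] 0.84 [ 0.4504 -0.1288  0.118 ]
0.05042693172811008 ((434.3736267089844, -3.4580230712890625), (54.40241622924805, 109.8927993774414), 20.711021423339844)
[-0.0093  0.035   4.7633]
[([310.2, 292.3], 0.3, array([ 0.464 , -0.0417,  0.0585]))]
```

View pics/w3.png

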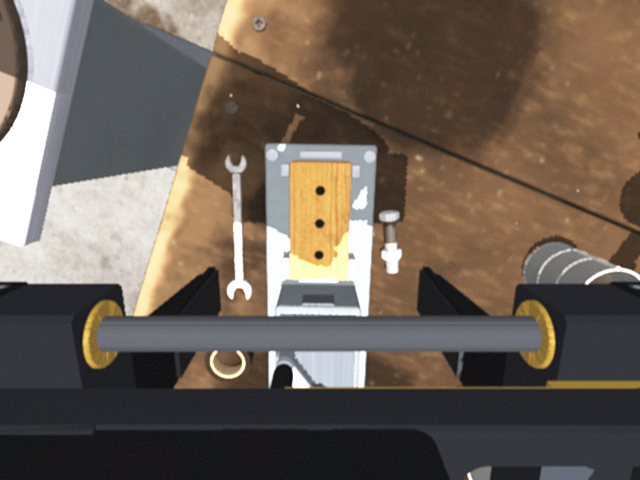

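The wrist view shows the bar is fully clear of the block: it has withdrawn into the housing at about (320,297). The block centre is at (321,220), between the fingers. Now I'll go down.

```bash
python3 -m creep '[[0,0.03,0.5,0,0,0.006,1],[0,0,0.8,0,0,0,1],[0,0,0.8,0,0,0,1],[0,0,0.8,0,0,0,1],[0,0,0.8,0,0,0,1],[0,0,0.5,0,0,0,1],[0,0,0.3,0,0,0,1],[0,0,0,0,0,0,1],[0,0,0,0,0,0,1],[0,0,0,0,0,0,1]]' 30;python3 -c "
from h import *
s=get_state();R=np.array(s['tcp_rot']);print(R.T@(np.array([.4340,-.0037,.026])-s['tcp_pos'])/.04)"
```

```text
clock: 24.35
tcp_pos: [0.4362, -0.0078, 0.0367]
tcp_rot: [[-0.344, 0.939, 0.002], [0.939, 0.344, -0.005], [-0.005, 0.0, -1.0]]
contact_force: [-0.0, 1.1, -0.5]
gripper_width: 0.0948
[ 0.11572278 -0.01665056  0.2678398 ]
```

```bash
python3 -m creep '[[0.11,-0.02,0.26,0,0,0.002,1],[0,0,0,0,0,0,0.5],[0,0,0,0,0,0,0.3],[0,0,0,0,0,0,0.2],[0,0,0,0,0,0,0.1],[0,0,0,0,0,0,-0.3],[0,0,0,0,0,0,-1],[0,0,0,0,0,0,-1],[0,0,0,0,0,0,-1],[0,0,0,0,0,0,-1]]' 40
```

```text
clock: 25.6
tcp_pos: [0.4341, -0.0036, 0.0264]
tcp_rot: [[-0.338, 0.941, 0.003], [0.941, 0.338, -0.005], [-0.006, 0.002, -1.0]]
contact_force: [-0.1, 0.5, -1.2]
gripper_width: 0.0545
```

```bash
python3 -m creep '[[0,0,-0.1,0,0,0,-1],[0,0,-0.2,0,0,0,-1],[0,0,-0.3,0,0,0,-1],[0,0,-0.4,0,0,0,-1],[0,0,-0.5,0,0,0,-1],[0,0,-0.6,0,0,0,-1],[0,0,-0.6,0,0,0,-1],[0,0,-0.6,0,0,0,-1],[0,0,-0.6,0,0,0,-1],[0,0,0,0,0,0,-1]]'
python3 - <<'E'
from h import *
np.set_printoptions(precision=4,suppress=True)
for c in('scene','side','wrist'):
    im,d=camera(c);m=camera_model(c);cv2.imwrite(f'pics/t_{c}.png',im[:,:,::-1])
    r=cut_out('tray',c)
    if not r: continue
    k=r[0]['mask'];v,u=np.nonzero(k&(d>0));D=np.stack([(u-m['cx'])/m['fx'],-(v-m['cy'])/m['fy'],-np.ones(len(u))],-1)@np.array(m['rotation']).T
    P=np.array(m['eye'])+D*d[v,u][:,None]
    Q=P[(P[:,2]>-.003)&(P[:,2]<.032)];F=P[(P[:,2]<.008)&(P[:,2]>-.001)];T=P[(P[:,2]>.022)&(P[:,2]<.031)]
    print(c,r[0]['score'],len(u),r[0]['pixel'])
    for n,q in(('all',Q),('floor',F),('rim',T)):
        if len(q)>5:print(n,len(q),np.median(q[:,2]),cv2.minAreaRect(q[:,:2].astype(np.float32)*1000))
E
```

```text
clock: 26.85
tcp_pos: [0.4321, -0.0025, 0.1933]
tcp_rot: [[-0.338, 0.941, 0.006], [0.941, 0.338, -0.005], [-0.007, 0.004, -1.0]]
contact_force: [0.7, 0.0, -3.0]
gripper_width: 0.0546
scene 0.84 2503 [263.3, 230.5]
all 2500 0.005414681014487277 ((520.5299072265625, 375.23089599609375), (198.7170867919922, 189.15621948242188), 4.554954528808594)
floor 1381 0.0030634672617465553 ((519.68359375, 376.11767578125), (197.44442749023438, 187.2899627685547), 5.184213161468506)
rim 324 0.02454380218588037 ((505.8304748535156, 353.2333984375), (163.83399963378906, 142.81263732910156), 4.233908176422119)
side 0.69 964 [304.5, 229.0]
all 952 0.01129457195683764 ((507.9937744140625, 351.36444091796875), (159.7464599609375, 144.25950622558594), 4.832888126373291)
floor 376 0.003197970902954206 ((507.46649169921875, 351.9861755371094), (159.01329040527344, 142.70079040527344), 4.730252742767334)
rim 146 0.02471268188321951 ((508.068603515625, 351.5447998046875), (159.50982666015625, 144.30355834960938), 4.685802936553955)
```

View pics/t_scene.png

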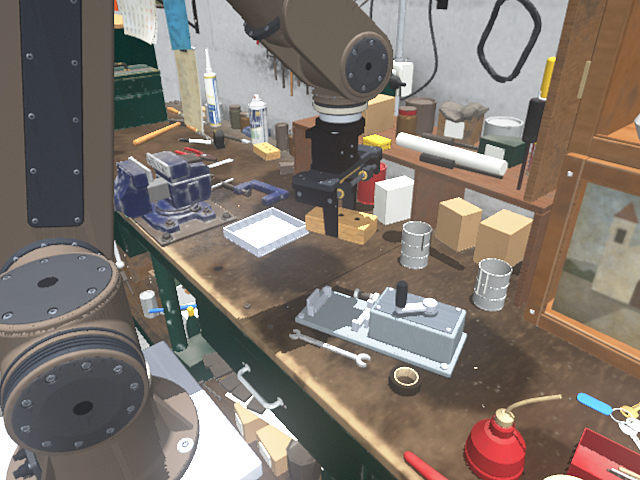

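The scene view shows the block held in the gripper and the seat empty. Bystanders are unmoved, and the tray is at (265,231). Both views put the tray centre at (0.507, 0.352), yaw 4.6°.

```bash
python3 -m creep '[[0,0,0,0,0,0.042,-1],[0,0,0,0,0,0.042,-1],[0,0,0,0,0,0,-1],[0.5,0.15,0,0,0,0,-1],[0.9,0.27,0,0,0,0,-1],[0.9,0.27,0,0,0,0,-1],[0.9,0.27,0,0,0,0,-1],[0.9,0.27,0,0,0,0,-1],[0.9,0.27,0,0,0,0,-1],[0.9,0.27,0,0,0,0,-1]]'
python3 - <<'E'
from h import *
for c in('scene','side'):
    im,d=camera(c);m=camera_model(c)
    v,u=np.mgrid[:480,:640];D=np.stack([(u-m['cx'])/m['fx'],-(v-m['cy'])/m['fy'],-np.ones(u.shape)],-1)@np.array(m['rotation']).T
    P=(np.array(m['eye'])+D*d[...,None])[d>0]
    k=(P[:,0]>.38)&(P[:,0]<.66)&(P[:,1]>.26)&(P[:,1]<.47)&(P[:,2]>.05)&(P[:,2]<.15)
    q=P[k];print(c,len(q),q.min(0) if len(q) else '',q.max(0) if len(q) else '')
s=get_state();R=np.array(s['tcp_rot']);print(R.T@(np.array([.507,.352,.1])-s['tcp_pos'])/.04, np.degrees(np.arctan2(R[1,0],R[0,0])))
E
```

```text
clock: 28.4
tcp_pos: [0.4823, 0.2441, 0.1846]
tcp_rot: [[-0.095, 0.995, -0.008], [0.995, 0.095, -0.005], [-0.004, -0.008, -1.0]]
contact_force: [-0.1, -0.9, -2.6]
gripper_width: 0.0551
scene 0  
side 0  
[2.59534121 0.88517509 2.09236022] 95.59604621833412
```

```bash
python3 -m creep '[[0.6,0.22,0,0,0,0.005,-1],[0.6,0.22,0,0,0,0,-1],[0.6,0.22,0.3,0,0,0,-1],[0.4,0.2,0.6,0,0,0,-1],[0.1,0,0.6,0,0,0,-1],[0,0,0.4,0,0,0,-1],[0,0,0.2,0,0,0,-1],[0,0,0,0,0,0,-1],[0,0,0,0,0,0,-1],[0,0,0,0,0,0,-1]]'
python3 - <<'E'
from h import *
s=get_state();R=np.array(s['tcp_rot']);print(R.T@(np.array([.507,.352,.009])-s['tcp_pos'])/.04, np.degrees(np.arctan2(R[1,0],R[0,0])))
im,d=camera('side');cv2.imwrite('pics/p.png',cv2.resize(im[120:320,180:440,::-1],(780,600)))
E
```

```text
clock: 29.75
tcp_pos: [0.5083, 0.3394, 0.0953]
tcp_rot: [[-0.1, 0.995, -0.01], [0.995, 0.1, -0.007], [-0.006, -0.011, -1.0]]
contact_force: [-0.6, 0.5, -2.0]
gripper_width: 0.0547
[0.32779361 0.02128448 2.15592692] 95.72911054921323
```

View pics/p.png

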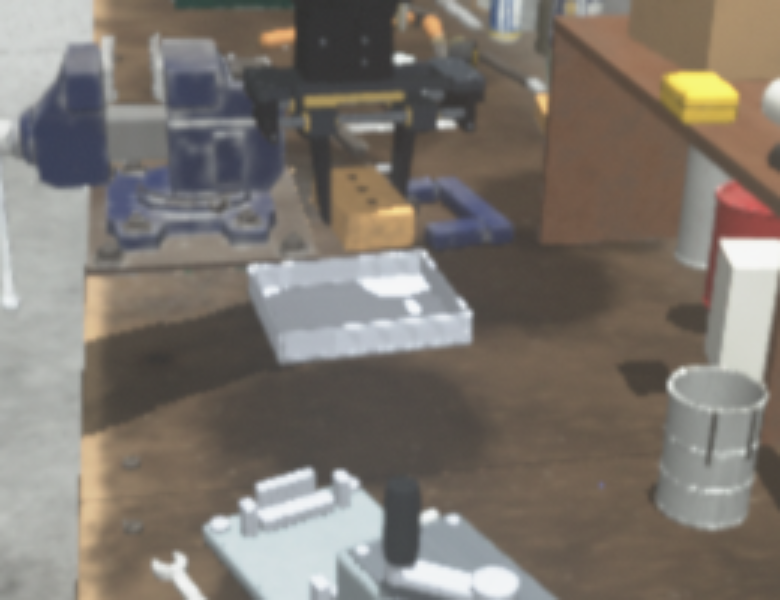

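Block level above the tray, with nothing in the way.

```bash
python3 -m creep '[[0.17,0.01,0,-0.0035,0.002,0.003,-1],[0.16,0.01,0,0,0,0.003,-1],[0,0,0,0,0,0,-1],[0,0,0.3,0,0,0,-1],[0,0,0.4,0,0,0,-1],[0,0,0.4,0,0,0,-1],[0,0,0.4,0,0,0,-1],[0,0,0.2,0,0,0,-1],[0,0,0,0,0,0,-1],[0,0,0,0,0,0,-1]]'
```

```text
clock: 31.05
tcp_pos: [0.5077, 0.3536, 0.0217]
tcp_rot: [[-0.08, 0.997, -0.0], [0.997, 0.08, 0.001], [0.001, -0.0, -1.0]]
contact_force: [-0.2, -0.3, -3.3]
gripper_width: 0.0547
```

```bash
python3 -m creep '[[0,0,0.15,0,0,0,-1],[0,0,0.12,0,0,0,-1],[0,0,0.04,0,0,0,-1],[0,0,0,0,0,0,-1],[0,0,0,0,0,0,0.4],[0,0,0,0,0,0,0.5],[0,0,0,0,0,0,0.5],[0,0,0,0,0,0,0.5],[0,0,0,0,0,0,0.5],[0,0,0,0,0,0,0.5]]'
```

```text
clock: 32.3
tcp_pos: [0.5088, 0.3543, 0.0107]
tcp_rot: [[-0.08, 0.997, 0.004], [0.997, 0.08, 0.003], [0.002, 0.004, -1.0]]
contact_force: [0.0, -0.3, -1.3]
gripper_width: 0.0713
```

```bash
python3 -m creep '[[0,0,-0.2,0,0,0,0.5],[0,0,-0.6,0,0,0,0.5],[0,0,-0.9,0,0,0,0.5],[0,0,-0.9,0,0,0,0.5],[0,0,-0.9,0,0,0,0.5],[0,0,-0.9,0,0,0,0.5],[0,0,-0.4,0,0,0,0.5],[0,0,0,0,0,0,0.5],[0,0,0,0,0,0,0.5],[0,0,0,0,0,0,0.5]]'
python3 - <<'E'
from h import *
for c in('scene','side'):
    im,d=camera(c);m=camera_model(c);cv2.imwrite(f'pics/f_{c}.png',im[:,:,::-1])
    v,u=np.mgrid[:480,:640];D=np.stack([(u-m['cx'])/m['fx'],-(v-m['cy'])/m['fy'],-np.ones(u.shape)],-1)@np.array(m['rotation']).T
    P=(np.array(m['eye'])+D*d[...,None])[d>0]
    k=(abs(P[:,0]-.507)<.06)&(abs(P[:,1]-.352)<.065)&(P[:,2]>.0295)&(P[:,2]<.045);q=P[k]
    print(c,np.percentile(q[:,2],[5,50,95]),cv2.minAreaRect(q[:,:2].astype(np.float32)*1000))
    print([(t,tip_of(t,c)[:1]) for t in('spanner','tape_black','bolt')])
a=cv2.imread('pics/f_scene.png')[180:400,200:480];cv2.imwrite('pics/f.png',cv2.resize(a,(764,600)))
E
```

```text
clock: 33.55
tcp_pos: [0.5072, 0.3533, 0.2112]
tcp_rot: [[-0.08, 0.997, 0.004], [0.997, 0.08, 0.003], [0.002, 0.004, -1.0]]
contact_force: [0.0, 0.1, 0.1]
gripper_width: 0.0712
scene [0.03065582 0.03279831 0.03449608] ((505.10430908203125, 350.8216857910156), (58.55527877807617, 112.8333740234375), 6.272387981414795)
[('spanner', [{'pixel': [327.2, 345.0], 'score': 0.91}]), ('tape_black', [{'pixel': [402.5, 383.0], 'score': 0.89}]), ('bolt', [{'pixel': [371.8, 297.6], 'score': 0.45}])]
side [0.03101835 0.03289482 0.0345091 ] ((509.38287353515625, 349.6185302734375), (55.54351806640625, 113.5937271118164), 4.595104217529297)
[('spanner', [{'pixel': [252.0, 331.2], 'score': 0.74}]), ('tape_black', [{'pixel': [287.1, 387.1], 'score': 0.83}]), ('bolt', [])]
```

View pics/f.png

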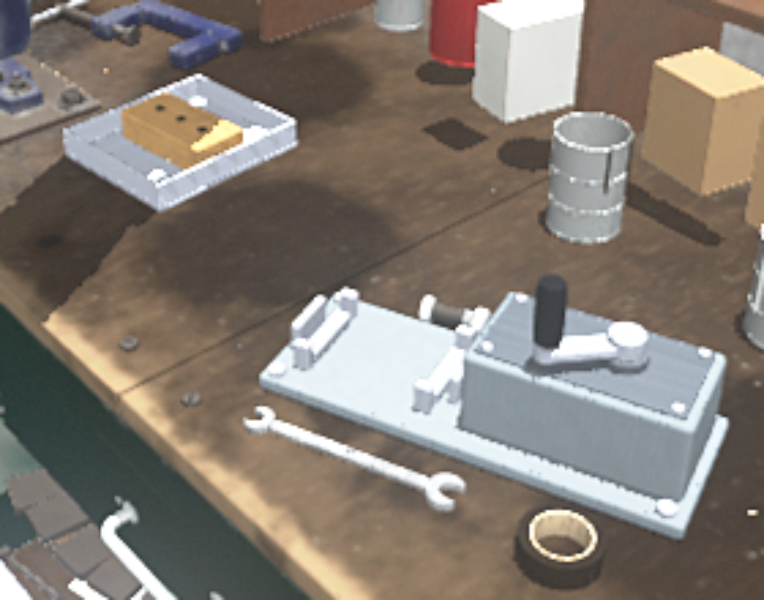

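The block lies flat in the tray, with its top at 33 mm and its centre within about 3 mm of the tray's. The bystanders are in place and the gripper is clear, so I'm handing in.

```bash
python3 -c "
from cell import *
print(finish_job())"
```

```text
the job is handed in; nothing more can be done
None
```

The block is out of the fixture and lies flat in the tray. I handed the job in at about 34 s on the robot's clock; no verdict is reported.

- **Crank:** I turned the knob clockwise to about 776° (13.5 rad). The tangential force fell from about 7 N to about 1 N during the last 73° of turning. I stopped there and let go without turning back, so the overrun is under a quarter of a turn. The wrist picture afterwards showed the bar clear of the block.
- **Block:** I gripped it across its width at 54.5 mm opening and lifted it straight up. I then set it down in the tray from about 3 mm above the floor.
- **Final checks:**
  - The block's top is at 33 mm in both fixed views. Its centre is within about 3 mm of the tray's and its sides line up with it.
  - The wrist force was near zero with the gripper 0.21 m up and clear.
  - The spanner and tape are at the same pixels as at the start, within about 4 pixels.
- **Not fully checked:**
  - The network scored the bolt low in the scene view and missed it in the side view. In the last picture it still lies beside the fixture.
  - The force of the bar on the housing could not be measured directly. I inferred that it is free from the force drop.

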